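# Lock the stock chest on the packing table

### The arm

A 6-joint arm with a two-finger parallel gripper is mounted at the origin on the work surface. World frame = base frame: x ahead of the robot, y to its left, z up, the work surface at z = 0. Lengths are in m, angles in rad, forces in N, time in s.
With the tool pointing down it reaches from about 0.25 to 0.775 m from the base axis. Payload 4 kg.
Tool frame: the origin (TCP) lies on the front face of the gripper's body, between the roots of the fingers; the fingertips stand 73 mm ahead of it and the grasp point (between the pads) lies 54 mm ahead of it (env.finger_overhang is the distance from the TCP to the fingertips, in m); z points along the fingers, y is the direction in which the jaws open and shut (so a half turn about z gives the same grasp; the last joint's range is limited). The gripper opens to 85 mm and grips with 20 to 120 N. Pads are 22 mm wide; open, the fingers measure 114 mm over their backs; the gripper's body (76 mm by 85 mm) begins 54 mm behind the grasp point. The pads swing forward as they close: fully open they stand 13 mm farther back than shut.
Start: joints at [-1.278, 0.087, 1.371, -0, 1.684, -0.103], TCP at [0.212, -0.507, 0.304] pointing down, gripper open.
Joint ranges: [-3.1, 3.1], [-0.76, 2.03], [0.27, 2.55], [-1.08, 4.22], [0.17, 2.65], [-2.57, 2.57]. Speed limits (rad/s): [2.79, 2.79, 3.14, 3.14, 3.14, 3.14].

### API

Orientations are given as [roll, pitch, yaw] about the fixed x, y, z axes, in that order (R = Rz(yaw) Ry(pitch) Rx(roll)).
In Python, from plant import env, fingers, read_state, optics, job gives the robot as it stands. Calls block until the motion is done:
- env.move_ptp(position, orientation): joint-space move of the TCP to a pose.
- env.movel(position, orientation=None, v=0.15, stop_force=None): straight line of the TCP; orientation=None keeps the orientation; v is the mean speed in m/s. With stop_force (N) it stops when the force on the tool has changed by that much, and returns True; else False.
- env.move_joints(angles): joint-space move.
- fingers.gripper_to(opening, strength=None): opening from 0.0 (shut) to 1.0 (fully open); strength is the grip in N (None keeps the last); returns when the fingers have stopped.
- env.sleep(seconds).
- env.ik(position, orientation): joint angles nearest the present ones, or None.
- read_state(): the state.
- optics.camera(name): name is "scene" or "top"; returns a dict with "img" (420x560x3 uint8, red, green, blue), "fx", "fy", "cx", "cy" (pixels), "rvec" (rotation vector, rad) and "tvec" (3), from world to camera coordinates, as OpenCV has them. Camera axes: x right, y down, z forward; pixel columns grow to the right and rows downward; lengths in m; the calibration is good to about 2 mm. A picture is of the moment at which its call begins. There is no depth.
A pose or a line that the arm cannot do raises env.IKError and nothing moves.
- job.hand_in(): hands the job in, once; it reports no verdict.
Trained networks look in a picture, given as the dict that the camera call returned (one of the last four; its "shot" number tells which), for a name from the list of things; names that differ only in an ending like _2 or _b are one class to them, and where a whole thing is asked for, a point or a joint stands for the part that bears it (a point fixed in the world has none). Each returns a list of dicts, best first, with "confidence" (0 to 1); they miss things now and then, are a little off and sometimes report something else, mostly with a low value. They report only what shows in the picture. A call takes as long as a camera call.
- optics.cut_out(picture, target): "mask" (420x560 bool, what is visible of it) and "bbox" ([left, top, right, bottom] in pixels, round what is visible of it).
- optics.pinpoint(picture, target): "centre" ([column, row] in pixels: a listed point, or the origin of a listed thing).
The state is a dict: "t": time; "joint_pos": joint angles; "dq": joint speeds; "tau": joint torques, N m; "eef_pos": TCP position; "tcp_rot": TCP orientation; "wrist_force": force on the tool from outside, world axes, zero at the start; "torque": the same for the moment, N m; "width": opening from 0.0 (shut) to 1.0 (fully open).
Only numpy, scipy, OpenCV 4.12 (cv2) and the standard library are available. Lean on these libraries where they do the work, as an engineer would, in place of code of your own. Each camera call takes 0.05 s, during which the arm holds its last target. There are 200 camera calls.

### The job

Lock up the grey steel stock chest: fold its hasp flap all the way down over the lock, swing the raised shackle round until its free leg stands over the flap's slot, and press the shackle down until the hidden pawl clicks, so that it stays down when you let go. Press gently: feel for the click and do not force the lock once it is home, and leave the things lying about where they are.

Things in the scene. Friction and masses are not known exactly. Their poses are not given: they have to be found in the camera images.
- lock: Brass lock block, 36 deep (x) x 76 wide (y) x 72 mm tall, fixed to the front of the chest. Origin: centre of its top face, level with the chest's lid, 120 mm above the table. Its -x axis points out of the chest's front, +x back over the lid (which begins 18 mm behind), z up. The shackle's heel stands in it at (0, -18) mm, the toe hole is at (0, +18) mm. More than 18 N of contact force on it breaks it.
- chest: Grey steel chest, fixed, 200 deep (x) x 300 wide (y) x 120 mm tall; origin at the centre of its underside, axes as the lock's, whose origin is 118 mm in front of it (-x) and 120 mm up.
- toe_hole (a point): Centre of the mouth of the toe hole, in the top face of the lock; hole 12 x 12 mm, 40 mm deep.
- hasp (a joint): Angle of the hasp flap (rad): 0 = flat on top of the lock, 1.57 upright, limit 1.95; starts between 1.1 and 1.7. The flap is a 4 mm steel plate, 34 mm wide (y), 54 mm from hinge to free edge, with a 16 x 16 mm slot centred 36 mm from the hinge. It stays where it is left; about 1 N at the free edge moves it.
- hasp_hinge (a point): Middle of the flap's hinge axis, which runs along the lock's y: 36 mm behind (+x) and 18 mm to +y of the lock's origin, 2.5 mm above the lid. The lid behind it is clear for 70 mm.
- hasp_edge (a point): Middle of the flap's free edge, 54 mm from the hinge axis.
- shackle_turn (a joint): Angle of the shackle about its upright heel axis (rad): 0 = its free leg (toe) exactly over the toe hole; grows as the toe swings out of the chest's front, towards the robot (counter-clockwise from above). Starts between 0.9 and 1.4, stays where it is left, about 0.02 N m turns it. No stop at 0: it turns on past it to -1.2.
- shackle_drop (a joint): How far the shackle is pressed down (m); 0 = raised, as at the start. A spring lifts it (1 to 4 N). The pawl raises the resistance to a peak of 7 to 12 N, then clicks and it drops; the click comes 18 to 38 mm down, differing from lock to lock, not to be seen beforehand; a rigid stop follows 1.5 mm deeper. Let go before the click and it springs back to 0; after, it stays.
- crown (a point): Centre of the bar at the middle of the shackle's bow, its highest part, 18 mm from the heel axis. The shackle is a U of round 8 mm steel bar, legs 36 mm apart (centres), bow a half circle of 18 mm radius (bar's centre). Raised, this point is 61 mm above the lock's top face (the bar tops out at 65 mm).
- toe_tip (a point): Lowest point of the shackle's free leg (toe), 36 mm from the heel axis, 54 mm below the crown point; raised, it is 7 mm above the lock's top face, 2.5 mm above the folded flap. Its tapered end (3 mm at the tip, full 8 mm bar 10 mm up) slides into slot and hole by itself when less than about 3 mm off.
- gift_lid: Bystander: black gift box, 70 x 110 x 32 mm, lying on the chest's lid; origin at the centre of its underside. Leave alone.
- spool: Bystander: ribbon spool standing on the chest's lid, 54 mm across, 30 mm high; origin at the centre of its underside. Leave alone.
- key: Bystander: flat steel key lying on the chest's lid to the right of the hasp, 60 mm long, 4 mm thick; origin at its round head. Leave alone.
- gift_high: Bystander: upper of two stacked black gift boxes, 100 x 160 x 35 mm each, left of the chest. Leave alone.
- sanitiser: Bystander: white pump bottle, 66 mm across, 170 mm tall, left of the chest; origin at the centre of its underside. Leave alone.
- tape: Bystander: lime-green tape dispenser, 150 x 35 x 88 mm, right of the chest. Leave alone.
- tray: Bystander: clear tray, 130 x 180 x 35 mm, right of the chest. Leave alone.

How it is judged:
On the way, in this order (a step that is already met when the one before it is completed fails the run):
1. the hasp flap is folded flat over the lock while the shackle is still up and aside (value of joint hasp below 0.1 rad and value of joint shackle_drop below 0.004 m and value of joint shackle_turn above 0.5 rad), for 0.2 s.
2. the shackle's free leg stands over the slot (value of joint hasp below 0.1 rad and value of joint shackle_turn between -0.12 and 0.12 rad), for 0.1 s.
3. the shackle is pressed down through the slot into the lock (value of joint hasp below 0.1 rad and value of joint shackle_drop above 0.016 m and horizontal distance between toe_tip and toe_hole below 0.004 m), for 0.1 s.
At the end, for the whole second after the job is handed in: The hasp flap lies flat (within 0.1 rad) over the lock, and the shackle, its toe in the toe hole through the slot (within 4 mm), stays down by itself (at least 16 mm; unlatched it springs back up), at rest and let go (all of step 3 and velocity of joint shackle_drop between -0.01 and 0.01 m/s); the robot touches nothing.
It fails at once if the lock is forced: more than 18 N on the lock block and its works (contact force between lock and anything else above 18 N).
It fails at once if a bystander is moved by more than 30 mm (distance of any of gift_lid, spool, key, gift_high, sanitiser, tape, tray from where it was at the start of the episode above 0.03 m).
It also fails if it takes over 59 s, if anything falls off the work surface, if the arm or the gripper's body presses on something with over 40 N, if the wrist force passes 120 N, or if a joint passes its speed limit or range.

## Working session

There is one attempt and no reset: what is moved stays moved. The work goes in short steps, each a Python script; the robot and the scene stay as the last script left them, time stands still between calls to the robot, and variables do not carry over. Pictures are saved under pics/ and viewed, about 8 in all and at most 12, crops included, and the job is handed in when it is done.

```bash
mkdir -p pics; ls; cat > h.py <<'E'
import numpy as np, cv2
from plant import env, fingers, read_state, optics, job
def shot(n):
    p=optics.camera(n); return p
def P(p):
    R=cv2.Rodrigues(np.array(p["rvec"],float))[0]; K=np.array([[p["fx"],0,p["cx"]],[0,p["fy"],p["cy"]],[0,0,1.]])
    return K,R,np.array(p["tvec"],float).ravel()
def ray(p,uv):
    K,R,t=P(p); d=R.T@np.linalg.inv(K)@np.array([uv[0],uv[1],1.]); return -R.T@t,d/np.linalg.norm(d)
def onz(p,uv,z):
    o,d=ray(p,uv); return o+d*(z-o[2])/d[2]
def tri(obs):
    A=np.zeros((3,3));b=np.zeros(3)
    for p,uv in obs:
        o,d=ray(p,uv);M=np.eye(3)-np.outer(d,d);A+=M;b+=M@o
    x=np.linalg.solve(A,b)
    return x,[np.linalg.norm((np.eye(3)-np.outer(d,d))@(x-o)) for o,d in (ray(p,uv) for p,uv in obs)]
def proj(p,X):
    K,R,t=P(p); q=K@(R@np.asarray(X)+t); return q[:2]/q[2]
E
python3 - <<'E'
from h import *
s=shot("scene");t=shot("top")
for n,p in(("scene",s),("top",t)): cv2.imwrite(f"pics/{n}0.png",p["img"][:,:,::-1])
for k in ["lock","chest","toe_hole","hasp_hinge","hasp_edge","crown","toe_tip","key","spool","gift_lid","sanitiser","gift_high","tape","tray"]:
    r=[optics.pinpoint(p,k) for p in(s,t)]
    print(k,[[(np.round(d["centre"],1).tolist(),round(d["confidence"],2)) for d in q[:2]] for q in r],end=' ')
    if r[0] and r[1]: print([np.round(v,4) for v in tri([(s,r[0][0]["centre"]),(t,r[1][0]["centre"])])])
    else: print()
for p in (s,t): print(ray(p,(280,210)))
st=read_state();print(st)
E
```

```text
pics
lock [[([299.9, 211.8], 0.56)], [([286.6, 218.7], 0.86), ([288.6, 233.2], 0.6)]] [array([0.5662, 0.0172, 0.1274]), array([0.0051, 0.0051])]
chest [[([266.8, 258.1], 0.82)], [([281.7, 185.6], 0.93)]] [array([0.6751, 0.0301, 0.0078]), array([0.0008, 0.0008])]
toe_hole [[([301.4, 216.3], 0.73)], [([275.9, 218.0], 0.71)]] [array([0.572 , 0.0431, 0.131 ]), array([0.0008, 0.0008])]
hasp_hinge [[([291.7, 219.7], 0.7)], []] 
hasp_edge [[([301.4, 204.1], 0.45)], [([277.8, 212.5], 0.41)]] [array([0.5783, 0.0393, 0.1734]), array([0.0066, 0.0066])]
crown [[([299.6, 191.9], 0.39)], [([290.3, 225.5], 0.43)]] [array([0.5512, 0.0023, 0.1806]), array([0.0027, 0.0027])]
toe_tip [[([306.6, 205.3], 0.57)], [([291.1, 234.4], 0.55), ([297.8, 153.5], 0.17)]] [array([0.5286, 0.003 , 0.1268]), array([0.0005, 0.0005])]
key [[([260.7, 206.4], 0.62)], [([314.1, 189.2], 0.42)]] [array([ 0.6469, -0.0603,  0.1237]), array([0.0016, 0.0016])]
spool [[([261.9, 248.4], 0.61)], [([251.5, 164.9], 0.63)]] [array([0.7206, 0.1044, 0.1268]), array([0.0029, 0.0029])]
gift_lid [[([233.9, 223.8], 0.7)], [([303.4, 152.3], 
[... 767 characters left out ...]
80521]), array([ 0.08715482,  0.03823063, -0.99546093]))
{'t': 1.5, 'joint_pos': array([-1.27811769e+00,  8.71672184e-02,  1.37068553e+00, -8.85566827e-06,
        1.68360777e+00, -1.03100364e-01]), 'dq': array([ 0.00087168,  0.00053242,  0.00020665, -0.00181554, -0.0008274 ,
        0.00117474]), 'tau': array([-2.28087874e-04, -3.51716888e+01, -3.13453531e+01, -1.81008809e-04,
        3.32216432e-04,  5.71911926e-06]), 'eef_pos': array([ 0.21203528, -0.50749209,  0.30396616]), 'tcp_rot': array([3.14146212e+00, 2.23516977e-05, 3.95777998e-01]), 'wrist_force': array([-0.43293018,  0.57483914, -0.25815145]), 'torque': array([ 0.03756506,  0.06306517, -0.01342663]), 'width': 0.9985564204713787}
```

```bash
python3 - <<'E'
import cv2,numpy as np
a=cv2.imread("pics/scene0.png")[160:290,210:350];b=cv2.imread("pics/top0.png")[135:255,210:355]
a=cv2.resize(a,(400,371),interpolation=3);b=cv2.resize(b,(400,331),interpolation=3)
c=np.zeros((371,800,3),np.uint8);c[:,:400]=a;c[:331,400:]=b;cv2.imwrite("pics/c1.png",c)
E
```

```text
(no output)
```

View pics/c1.png

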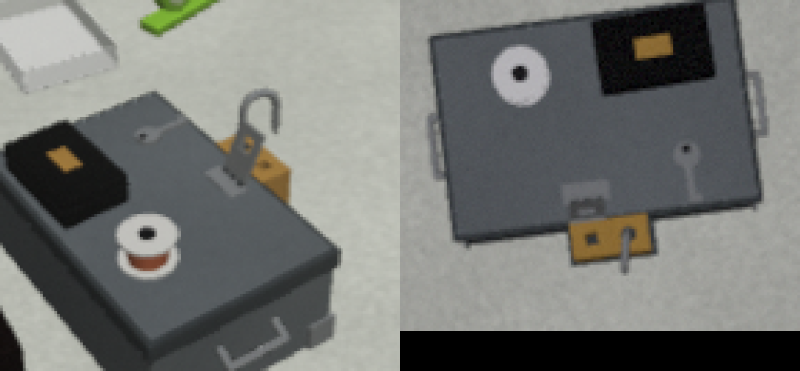

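View pics/scene0.png

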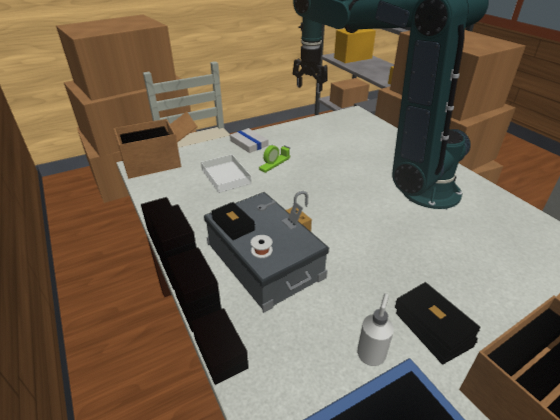

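```bash
cat > fit.py <<'E'
from h import *
from scipy.optimize import least_squares
def Rz(a): return np.array([[np.cos(a),-np.sin(a),0],[np.sin(a),np.cos(a),0],[0,0,1]])
def L2W(q,X): return Rz(q[2])@(np.asarray(X,float)/1000)+[q[0],q[1],.12]
E
python3 - <<'E'
from fit import *
s=shot("scene");t=shot("top")
co={"fl":(18,150,0),"fr":(18,-150,0),"bl":(218,150,0),"br":(218,-150,0)}
obs=[(t,co["fl"],(229.9,222.0),1),(t,co["fr"],(341.2,208.2),1),(t,co["bl"],(220.9,148),1),(t,co["br"],(331.4,135),1),
(s,co["fl"],(328.3,247),1),(s,co["fr"],(264.3,192.6),1)]
nm={"toe_hole":(0,18,0),"chest":(118,0,-120),"lock":(0,0,0),"hasp_hinge":(36,18,2.5)}
for k,X in nm.items():
    for p in(s,t):
        r=optics.pinpoint(p,k)
        if r: obs.append((p,X,r[0]["centre"],1))
f=lambda q:np.concatenate([proj(p,L2W(q,X))-uv for p,X,uv,w in obs])
r=least_squares(f,[.56,.016,.12],loss="soft_l1",f_scale=1.)
q=r.x;print(q,np.round(f(q).reshape(-1,2),1).tolist());
# brass top face & theta, hasp
g={}
for k in("toe_tip","crown","hasp_edge"):
    g[k]=[(p,r[0]["centre"]) for p in(s,t) for r in[optics.pinpoint(p,k)] if r]
    print(k,[c for _,c in g[k]])
def fs(a,Q=q):
    u=np.array([-np.sin(a),np.cos(a)]);h=np.array([0,-18.]);e=[]
    for k,rr,z in(("toe_tip",36,7),("crown",18,61)):
        for p,c in g[k]: e.append(np.linalg.norm(proj(p,L2W(Q,[*(h+rr*u),z]))-c))
    return e
A=np.linspace(.7,1.6,91);B=[sum(fs(a)) for a in A];a=A[np.argmin(B)];print("theta",a,fs(a))
def fh(a): return [np.linalg.norm(proj(p,L2W(q,[36-54*np.cos(a),18,2.5+54*np.sin(a)]))-c) for p,c in g["hasp_edge"]]
B=[sum(fh(a)) for a in np.linspace(1,1.95,96)];b=np.linspace(1,1.95,96)[np.argmin(B)];print("hasp",b,fh(b))
np.save("q.npy",[*q,a,b])
out=[]
for p,(x,y,w,h) in((s,(255,175,80,60)),(t,(250,185,80,60))):
    K=5;im=cv2.resize(p["img"][y:y+h,x:x+w,::-1],None,fx=K,fy=K,interpolation=cv2.INTER_CUBIC)
    def pl(X,c,cl):
        pts=np.array([(proj(p,L2W(q,v))-(x,y)+.5)*K for v in X]).round().astype(int);cv2.polylines(im,[pts],cl,c,1)
    pl([(-18,-38,0),(18,-38,0),(18,38,0),(-18,38,0)],(0,0,255),True)
    u=np.array([-np.sin(a),np.cos(a)])
    pl([(0,-18,0),(0,-18,43)]+[(*(np.array([0,-18])+(18-18*np.cos(v))*u),43+18*np.sin(v)) for v in np.linspace(0,np.pi,9)]+[(*(np.array([0,-18])+36*u),7)],(0,255,0),False)
    fl=lambda r,yy:(36-r*np.cos(b),18+yy,2.5+r*np.sin(b))
    pl([fl(0,-17),fl(54,-17),fl(54,17),fl(0,17)],(255,0,255),True)
    pl([(0+i,18+j,0) for i,j in((-6,-6),(-6,6),(6,6),(6,-6))],(255,255,0),True);out.append(im)
cv2.imwrite("pics/c2.png",np.hstack(out))
E
```

```text
[0.56417663 0.01728974 0.10026396] [[-0.4, -0.5], [-0.9, -0.5], [0.3, 0.6], [-0.6, -0.2], [-0.4, -1.2], [0.3, -2.1], [-67.3, -137.2], [0.3, -0.2], [-1.9, -3.2], [0.5, -2.6], [1.9, -1.1], [-1.1, 1.5], [1.1, 0.6], [-2.7, 0.1]]
toe_tip [[306.8, 206.4], [292.1, 234.5]]
crown [[300.4, 193.4], [292.5, 223.2]]
hasp_edge [[274.7, 162.5], [275.5, 213.8]]
theta 1.3900000000000001 [np.float64(1.2786662250686318), np.float64(1.0370619331991526), np.float64(2.2820412817148474), np.float64(2.802534773587092)]
hasp 1.27 [np.float64(46.964856108388965), np.float64(1.8201147615530924)]
```

View pics/c2.png

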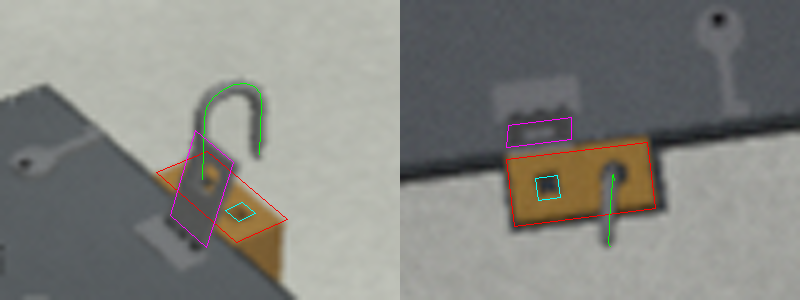

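```bash
python3 - <<'E'
from fit import *
from scipy.optimize import minimize
s=shot("scene");t=shot("top");q0=np.load("q.npy")
S=4
def hull(p,q,X):
    pts=np.array([proj(p,L2W(q,v)) for v in X]);h=cv2.convexHull(((pts+.5)*S).astype(np.float32)*16).astype(np.int32)
    m=np.zeros((420*S,560*S),np.uint8);cv2.fillPoly(m,[h],255,shift=4)
    return cv2.resize(m,(560,420),interpolation=cv2.INTER_AREA)/255.
box=lambda x0,x1,y0,y1,z0,z1:[(x,y,z) for x in(x0,x1) for y in(y0,y1) for z in(z0,z1)]
C=box(18,218,-150,150,-120,0);B=box(-18,18,-38,38,-72,0)
M={}
for i,p in enumerate((s,t)):
    hsv=cv2.cvtColor(p["img"],cv2.COLOR_RGB2HSV);b=cv2.inRange(hsv,(10,90,60),(28,255,255))
    n,l=cv2.connectedComponents(b);c=np.round(proj(p,L2W(q0,(-10,0,0)))).astype(int)
    roi=np.zeros_like(b);roi[c[1]-25:c[1]+35,c[0]-30:c[0]+30]=1
    b=b*roi; 
    r=optics.cut_out(p,"chest");M[i]=(b>0,r[0]["mask"],roi); print(b.astype(bool).sum(),r[0]["mask"].sum(),r[0]["confidence"])
def cost(q,wb=1,wc=.3,views=(0,1)):
    e=0
    for i in views:
        p=(s,t)[i];b,c,roi=M[i]
        hb=hull(p,q,B);hc=hull(p,q,C)
        if i==1: e+=wb*np.abs(hb-b)[roi>0].sum()
        e+=wc*np.abs(np.maximum(hc,hb)-(c|b)).sum()
    return e
for kw in(dict(),dict(wb=0),dict(wc=0,views=(1,)),dict(views=(1,)),dict(wb=0,views=(0,))):
    r=minimize(lambda d:cost(q0[:3]+d*[.001,.001,.01],**kw),[0,0,0],method="Nelder-Mead",options=dict(initial_simplex=[[0,0,0],[4,0,0],[0,4,0],[0,0,4]],maxiter=120))
    print(kw,q0[:3]+r.x*[.001,.001,.01],cost(q0[:3],**kw),r.fun)
E
```

```text
174 8052 0.65
366 7729 0.63
{} [0.566055   0.01721935 0.10872304] 1302.1698039215685 1262.7494117647059
{'wb': 0} [0.56538191 0.01589479 0.11020679] 1179.7305882352941 1164.189411764706
{'wc': 0, 'views': (1,)} [0.56796963 0.01796253 0.11944494] 122.43921568627451 78.09803921568627
{'views': (1,)} [0.56723345 0.01760919 0.10124491] 771.7168627450981 708.730588235294
{'wb': 0, 'views': (0,)} [0.56337526 0.01588826 0.10953503] 530.4529411764705 521.2682352941176
```

```bash
cat >> fit.py <<'E'
Q=np.array([.5655,.017,.112]);FO=env.finger_overhang
def tip(x,y,z,th=0.,**k):  # fingertip pose in lock frame mm, tool x along bow direction for shackle angle th
    return L2W(Q,(x,y,z))+[0,0,FO],[np.pi,0,Q[2]+th+np.pi/2]
E
python3 - <<'E'
from fit import *
print(read_state()["t"],FO)
fingers.gripper_to(0)
hx=11;c=lambda f,r=45:(36-r*np.cos(f)+hx,20,2.5+2+r*np.sin(f))
env.move_ptp(*tip(75,20,150)); st=read_state();print(st["joint_pos"],st["width"],st["eef_pos"])
x,y,z=c(1.75)
env.movel(*tip(x+15,y,z),v=.2)
print(read_state()["wrist_force"])
for f in np.arange(1.6,.14,-.2):
    hit=env.movel(*tip(*c(f)),v=.08,stop_force=8);print(round(f,2),hit,np.round(read_state()["wrist_force"],1))
    if hit:break
x,y,z=c(0.2)
if not hit:
    hit=env.movel(*tip(x+2,y,-2),v=.02,stop_force=5)
    st=read_state();print(hit,st["wrist_force"],st["eef_pos"][2]-FO-.12,st["t"])
E
```

```text
2.5 0.0726
[-1.94332426e-02  2.87061854e-01  1.06228525e+00 -3.60916241e-04
  1.79234873e+00 -1.29832911e-01] -0.0023158483679655297 [0.6377928  0.04412593 0.34256389]
[ 0.41772727 -0.6537724   0.70970389]
1.6 False [0.5 0.6 0.2]
1.4 False [-0.1 -0.8 -0. ]
1.2 False [0.2 0.3 0.4]
1.0 False [-0.5 -1.3 -0.7]
0.8 False [-0.4  0.2  0.9]
0.6 False [-0.2 -0.2 -0.7]
0.4 False [1.2 0.5 0.4]
0.2 False [-0.1 -1.5  0.3]
True [-0.48698752 -1.30672586  3.88961422] 0.0043667591137052375 9.1833
```

```bash
cat > look.py <<'E'
from fit import *
def look(fn,th=None):
    s=shot("scene");t=shot("top");out=[]
    for p,(x,y,w,h) in((s,(255,175,80,60)),(t,(250,185,80,60))):
        K=5;im=cv2.resize(p["img"][y:y+h,x:x+w,::-1],None,fx=K,fy=K,interpolation=cv2.INTER_CUBIC)
        def pl(X,c,cl):
            pts=np.array([(proj(p,L2W(Q,v))-(x,y)+.5)*K for v in X]).round().astype(int);cv2.polylines(im,[pts],cl,c,1)
        pl([(-18,-38,0),(18,-38,0),(18,38,0),(-18,38,0)],(0,0,255),True)
        if th is not None:
            u=np.array([-np.sin(th),np.cos(th)])
            pl([(0,-18,0),(0,-18,43)]+[(*(np.array([0,-18])+(18-18*np.cos(v))*u),43+18*np.sin(v)) for v in np.linspace(0,np.pi,9)]+[(*(np.array([0,-18])+36*u),7)],(0,255,0),False)
        out.append(im)
    cv2.imwrite(fn,np.hstack(out))
    for k in("toe_tip","crown","hasp_edge"):
        r=[optics.pinpoint(p,k) for p in(s,t)]
        if r[0] and r[1]:
            X,e=tri([(s,r[0][0]["centre"]),(t,r[1][0]["centre"])]);print(k,"lock mm",np.round(Rz(-Q[2])@(X-[Q[0],Q[1],.12])*1000,1),np.round(e,4),[d[0]["confidence"] for d in r])
E
python3 - <<'E'
from look import *
p=read_state()["eef_pos"]
env.movel(p+[0,0,.1],v=.2)
env.move_ptp(*tip(-130,-130,170,1.3))
look("pics/c3.png",1.39)
E
```

```text
toe_tip lock mm [ 54.5 -61.  122.9] [0.1078 0.1078] [0.62, 0.59]
crown lock mm [  43.   -33.3 -206. ] [0.0403 0.0403] [0.58, 0.46]
hasp_edge lock mm [-16.4  19.6  -5.4] [0.0013 0.0013] [0.64, 0.69]
```

View pics/c3.png

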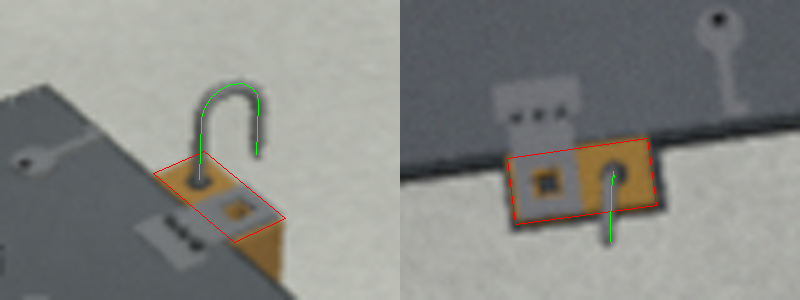

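```bash
cat > sh.py <<'E'
from fit import *
def bow(th,z): return tip(-18*np.sin(th),-18+18*np.cos(th),z,th)
E
python3 - <<'E'
from sh import *
fingers.gripper_to(.38,20);th=1.38
env.move_ptp(*bow(th,110))
hit=env.movel(*bow(th,47),v=.08,stop_force=4);print(hit,read_state()["wrist_force"])
if not hit:
    fingers.gripper_to(.15,20);st=read_state();print(st["width"],st["wrist_force"],st["torque"])
    for a in np.linspace(th,-.08,9)[1:]:
        hit=env.movel(*bow(a,47),v=.05,stop_force=7);print(round(a,2),hit,np.round(read_state()["wrist_force"],1))
        if hit:break
    print(read_state()["t"])
E
```

```text
False [ 0.0788787   0.37328224 -0.06734971]
0.14810814628041208 [-0.00227234  0.60851436 -0.03106412] [ 0.0299278  -0.01294643 -0.0003219 ]
1.2 False [-0.1 -0.  -0.1]
1.01 False [-0.8 -0.  -0.5]
0.83 False [ 0.1 -0.3  0.1]
0.65 False [ 0.4 -0.6 -0. ]
0.47 False [ 0.1 -0.8 -0.2]
0.28 False [0.4 0.5 0.8]
0.1 False [ 0.4  0.7 -0.9]
-0.08 False [-0.6  0.7 -0.3]
16.775
```

```bash
python3 - <<'E'
from sh import *
from look import look
env.movel(*bow(-.08,110),v=.15)
env.move_ptp(*tip(-130,-130,170,0))
look("pics/c4.png",0.)
E
```

```text
toe_tip lock mm [-8.5 14.8 -4.2] [0.0022 0.0022] [0.52, 0.43]
crown lock mm [ 3.8  2.6 60.6] [0.0017 0.0017] [0.56, 0.53]
hasp_edge lock mm [-16.9  12.8  -8.9] [0.0055 0.0055] [0.59, 0.64]
```

View pics/c4.png

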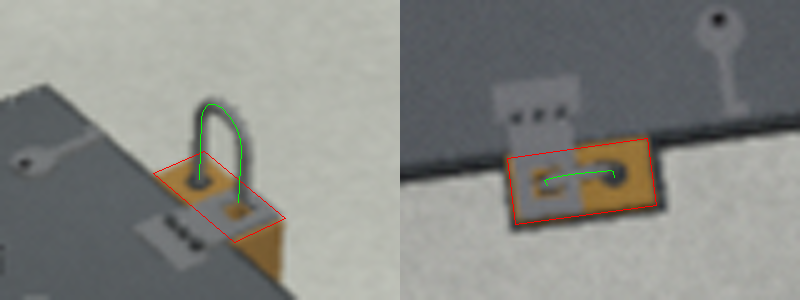

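```bash
python3 - <<'E'
from sh import *
s=shot("scene");t=shot("top");out=[]
for p,(x,y,w,h) in((s,(283,188,34,40)),(t,(268,205,34,40))):
    K=11;im=cv2.resize(p["img"][y:y+h,x:x+w,::-1],None,fx=K,fy=K,interpolation=cv2.INTER_CUBIC)
    im=cv2.convertScaleAbs(im,alpha=1.4)
    for th,c in((.15,(0,0,255)),(0,(0,255,0)),(-.15,(255,0,0))):
        u=np.array([-np.sin(th),np.cos(th)]);h0=np.array([0,-18])
        X=[(0,-18,0),(0,-18,43)]+[(*(h0+(18-18*np.cos(v))*u),43+18*np.sin(v)) for v in np.linspace(0,np.pi,9)]+[(*(h0+36*u),7)]
        pts=np.array([(proj(p,L2W(Q,v))-(x,y)+.5)*K for v in X]).round().astype(int);cv2.polylines(im,[pts],False,c,1)
    out.append(im)
cv2.imwrite("pics/c5.png",np.hstack(out))
E
```

```text
(no output)
```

View pics/c5.png

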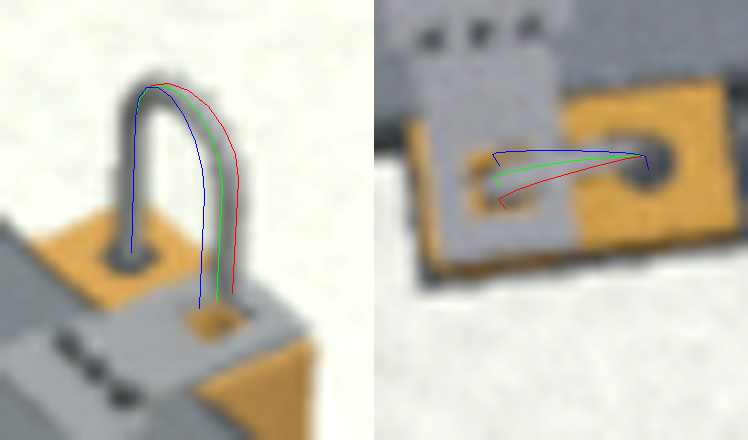

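```bash
cat > meas.py <<'E'
from sh import *
from scipy.optimize import minimize
def sep(n=4):
    s=shot("scene");im=np.mean([shot("scene")["img"].astype(float) for _ in range(n)],0).mean(2)
    rows=range(199,207);x0,x1=290,310;bars=[]
    for v in rows:
        l=im[v,x0:x1];bg=np.median(np.r_[l[:2],l[-4:]]);d=np.clip(bg-l-15,0,None)
        m=np.clip(np.arange(x0,x1),0,None)<300
        c=np.arange(x0,x1);bars.append([(d[m]*c[m]).sum()/d[m].sum(),(d[~m]*c[~m]).sum()/d[~m].sum()])
    bars=np.array(bars)
    def model(th):
        u=np.array([-np.sin(th),np.cos(th)]);h0=np.array([0,-18]);o=[]
        for X0 in(h0,h0+36*u):
            a,b=[proj(s,L2W(Q,(*X0,z))) for z in(10,43)]
            o.append([a[0]+(v-a[1])/(b[1]-a[1])*(b[0]-a[0]) for v in rows])
        return np.array(o).T
    T=np.linspace(-.3,.4,141);S=np.array([np.mean(np.diff(model(t),axis=1)) for t in T])
    m=np.diff(bars,axis=1).ravel();print(np.round(bars.T,1),np.round(m,2));print("model heel",np.round(model(0)[:,0],1))
    print("theta",np.interp(np.median(m),S,T),"per row",np.round(np.interp(m,S,T),2))
E
python3 -c "
from meas import *
sep()"
```

```text
[[294.8 294.5 294.5 294.5 294.3 294.3 294.3 294.4]
 [301.2 301.7 302.3 302.8 303.  303.2 303.3 303.3]] [6.47 7.14 7.76 8.22 8.62 8.84 8.92 8.97]
model heel [294.7 294.7 294.7 294.6 294.6 294.6 294.5 294.5]
theta 0.0293129797607029 per row [-0.15 -0.09 -0.04  0.01  0.05  0.07  0.08  0.09]
```

```bash
python3 - <<'E'
from meas import *
fingers.gripper_to(.38,20)
env.move_ptp(*bow(.08,110))
hit=env.movel(*bow(.08,47),v=.1,stop_force=4)
if not hit:
    fingers.gripper_to(.15,20)
    for a in(-.08,-.16): print(env.movel(*bow(a,47),v=.05,stop_force=7),read_state()["wrist_force"])
    env.movel(*bow(-.16,110),v=.15)
    fingers.gripper_to(0)
    env.move_ptp(*tip(-130,-130,170,0))
    sep();print(read_state()["t"])
E
```

```text
False [0.30483326 0.67553672 0.34556865]
False [-0.39868685  0.40109043 -0.26204877]
[[295.1 294.7 294.5 294.5 294.3 294.3 294.3 294.3]
 [300.7 301.  301.6 301.8 302.3 302.5 302.5 302.6]] [5.64 6.25 7.1  7.26 8.   8.19 8.13 8.28]
model heel [294.7 294.7 294.7 294.6 294.6 294.6 294.5 294.5]
theta -0.04707306964817267 per row [-0.22 -0.17 -0.1  -0.08 -0.01  0.01  0.    0.02]
23.575
```

```bash
python3 - <<'E'
from sh import *
env.move_ptp(*tip(0,0,90)); 
b=np.mean([read_state()["wrist_force"][2] for _ in range(5)])
print(env.movel(*tip(0,0,62),v=.04,stop_force=1.8));st=read_state()
z=(st["eef_pos"][2]-FO-.12)*1000;print("touch",z,st["wrist_force"],st["t"])
z0=65.;pk=0;z=min(z,65);L=[]
while z>65-40.5 and read_state()["t"]<48:
    z-=.8; lim=14.5-max(L[-1][1] if L else 0,0)
    hit=env.movel(*tip(0,0,z),v=.02,stop_force=max(lim,2.5))
    F=read_state()["wrist_force"][2]-b;L.append((round(65-z,1),round(F,1),hit));pk=max(pk,F)
    if F>13 or hit: print("limit");break
    if pk>5.5 and F<pk-3.5: print("click?");break
    if 65-z<12 and F>7.5: print("jam?");break
print(L,read_state()["t"],read_state()["wrist_force"])
E
```

```text
False
touch 62.31235732480855 [-0.91792563 -0.8320816   0.88963515] 25.2417
click?
[(np.float64(3.5), np.float64(1.5), False), (np.float64(4.3), np.float64(1.5), False), (np.float64(5.1), np.float64(1.9), False), (np.float64(5.9), np.float64(1.3), False), (np.float64(6.7), np.float64(2.5), False), (np.float64(7.5), np.float64(1.6), False), (np.float64(8.3), np.float64(1.5), False), (np.float64(9.1), np.float64(1.4), False), (np.float64(9.9), np.float64(3.0), False), (np.float64(10.7), np.float64(2.2), False), (np.float64(11.5), np.float64(1.5), False), (np.float64(12.3), np.float64(1.8), False), (np.float64(13.1), np.float64(2.2), False), (np.float64(13.9), np.float64(2.9), False), (np.float64(14.7), np.float64(2.5), False), (np.float64(15.5), np.float64(2.1), False), (np.float64(16.3), np.float64(2.0), False), (np.float64(17.1), np.float64(2.5), False), (np.float64(17.9), np.float64(2.7), False), (np.float64(18.7), np.float64(3.3), False), (np.float64(19.5), np.float64(2.1), False), (np.float64(20.3), np.float64(3.1), False), (np.float64(21.1), np.float64(4.6), False), (np.float64(21.9), np.float64(5.2), False), (np.float64(22.7), np.float64(5.6), False), (np.float64(23.5), np.float64(6.4), False), (np.float64(24.3), np.float64(6.3), False), (np.float64(25.1), np.float64(7.2), False), (np.float64(25.9), np.float64(7.8), False), (np.float64(26.7), np.float64(7.7), False), (np.float64(27.5), np.float64(8.4), False), (np.float64(28.3), np.float64(8.8), False), (np.float64(29.1), np.float64(8.5), False), (np.float64(29.9), np.float64(8.9), False), (np.float64(30.7), np.float64(4.9), False)] 33.9917 [0.79765829 0.08679398 4.83024065]
```

Force dropped from 8.9 N to 4.9 N at about 30.7 mm: the click. Release slowly and look.

```bash
python3 - <<'E'
from sh import *
from look import look
p=read_state()["eef_pos"]
for d in(.002,.006): env.movel(p+[0,0,d],v=.02);print(read_state()["wrist_force"][2])
env.movel(p+[0,0,.1],v=.15)
env.move_ptp(*tip(-130,-130,170,0))
look("pics/c6.png",None);print(read_state()["t"])
E
```

```text
5.2467647132315385
5.596281295448745
toe_tip lock mm [ 23.3 -40.9 -14.8] [0.0589 0.0589] [0.6, 0.7]
hasp_edge lock mm [-13.9  18.7  -1. ] [0.0013 0.0013] [0.68, 0.47]
36.6
```

View pics/c6.png

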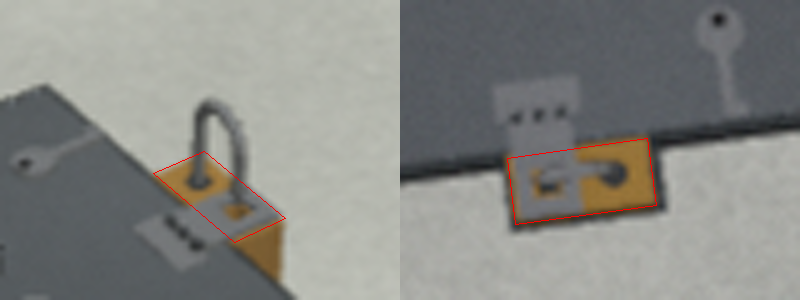

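```bash
python3 - <<'E'
from sh import *
env.move_ptp(*tip(0,0,75)); 
b=np.mean([read_state()["wrist_force"][2] for _ in range(5)])
S=lambda:(lambda s:(round(65-(s["eef_pos"][2]-FO-.12)*1000,2),round(s["wrist_force"][2]-b,1)))(read_state())
hit=env.movel(*tip(0,0,37),v=.03,stop_force=11);print(hit,S(),read_state()["t"])
if not hit:
    z=37;L=[];low=99
    while z>65-41 and read_state()["t"]<52:
        z-=.4;F0=S()[1]
        hit=env.movel(*tip(0,0,z),v=.01,stop_force=max(2.5,min(5,13-F0)))
        d,F=S();L.append((d,F,hit))
        if F>12.5 or (hit and 65-z>31): break
        if 65-z>30: low=min(low,F)
        if F>low+4: break
    print(L,read_state()["t"])
    p=read_state()["eef_pos"]
    for d in(.001,.003,.006): env.movel(p+[0,0,d],v=.02);print(S())
print(read_state()["t"])
E
```

```text
False (np.float64(25.6), np.float64(8.4)) 38.8583
[(np.float64(26.05), np.float64(7.9), False), (np.float64(26.19), np.float64(8.8), False), (np.float64(26.64), np.float64(8.5), False), (np.float64(26.8), np.float64(9.0), False), (np.float64(27.25), np.float64(8.5), False), (np.float64(27.41), np.float64(9.6), False), (np.float64(27.97), np.float64(8.5), False), (np.float64(29.3), np.float64(5.7), False), (np.float64(30.1), np.float64(4.7), False), (np.float64(30.51), np.float64(5.3), False), (np.float64(31.05), np.float64(5.9), False), (np.float64(31.46), np.float64(5.5), False), (np.float64(32.04), np.float64(4.4), False), (np.float64(32.83), np.float64(4.2), False), (np.float64(34.71), np.float64(1.2), False), (np.float64(34.82), np.float64(2.3), False), (np.float64(34.84), np.float64(2.3), False), (np.float64(35.06), np.float64(2.4), False), (np.float64(35.4), np.float64(4.6), False), (np.float64(35.98), np.float64(3.5), False), (np.float64(36.43), np.float64(3.8), False), (np.float64(36.84), np.float64(3.3), False), (np.float64(37.04), np.float64(4.6), False), (np.float64(37.24), np.float64(5.7), False)] 44.8583
(np.float64(36.27), np.float64(3.4))
(np.float64(34.81), np.float64(2.4))
(np.float64(31.68), np.float64(-0.2))
45.6583
```

```bash
python3 - <<'E'
from sh import *
from look import look
p=read_state()["eef_pos"]
env.movel(p+[0,0,.08],v=.2)
env.move_ptp(*tip(-130,-130,170,0))
look("pics/c7.png",None);print(read_state()["t"])
E
```

```text
toe_tip lock mm [ -1.   10.7 -48.4] [0.0052 0.0052] [0.48, 0.43]
crown lock mm [ 3.9  1.3 32.6] [0.0044 0.0044] [0.47, 0.41]
hasp_edge lock mm [-13.7  17.   -1.5] [0.0051 0.0051] [0.51, 0.62]
47.4
```

View pics/c7.png

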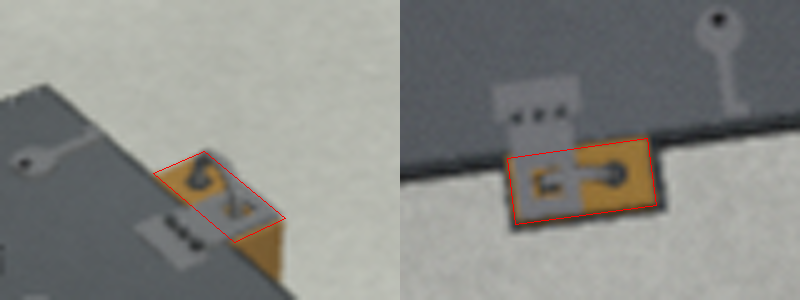

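The shackle now stays down, about 30 mm deep, with its toe through the slot and the flap flat. I'm handing in.

```bash
python3 -c "
from plant import job,read_state
job.hand_in();print(read_state()['t'])"
```

```text
the job is handed in; nothing more can be done
the job is handed in; nothing more can be done
```

The chest looks locked and I handed the job in at about 47.4 s. `hand_in` gives no verdict, so the result is not confirmed.

- **Hasp:** I folded the flap down with the shut fingers. They met it 4.4 mm above the lid (4.5 expected), and the pictures show it flat.
- **Shackle turn:** I swung it round with a loose straddle of the open jaws. After the first swing I measured about 0.085 rad, so I corrected it. The lower rows of the leg then gave about 0.01 rad, while the median over all rows read -0.05, pulled by the curved bow.
- **First press failed:** I took a force drop from 8.9 to 4.9 N at about 30 mm for the click and let go. The shackle sprang back up.
- **Second press held:** the force peaked at about 9.6 N and fell to 1.2 N at about 35 mm. It had risen to 5.7 N, with 18 N allowed, when I stopped. On letting go, the force fell to zero as the tool rose.

**Last picture:** the shackle is down by about 28–30 mm, its toe appears to be in the slot, and the flap is flat. The arm is well clear, and the key has not moved. I did not check the other bystanders again, but the tool stayed away from them.

**Disagreement:** the network placed the hidden toe tip at y = 10.7 mm instead of 18. I set that aside because the tip is inside the lock and cannot be seen.

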